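Find the canister lid that rocks and seat it

ROBOT

A 7-joint arm with a two-finger parallel gripper is mounted at the origin on a cart in front of the work surface, level with it; the furniture and walls round the work are solid. World frame = base frame: x ahead of the robot, y to its left, z up, the work surface at z = 0. Lengths are in m, angles in rad, forces in N, time in s.
With the tool pointing down it reaches from about 0.425 to 0.825 m from the base axis. Payload 3.6 kg.
Tool frame: the origin (TCP) lies where the fingers leave the gripper's body, on its centre line; the fingertips stand 73 mm ahead of it and the grasp point (between the pads) lies 54 mm ahead of it; x points along the fingers, y is the direction in which the jaws open and shut, and the axes are right-handed (so a half turn about x gives the same grasp; the last joint's range is limited). The gripper opens to 85 mm and grips with 20 to 120 N. Pads are 22 mm wide; open, the fingers measure 114 mm over their backs; the gripper's body (76 mm by 85 mm) begins 54 mm behind the grasp point. The pads swing forward as they close: fully open they stand 13 mm farther back than shut.
Start: joints at [1.232, 0.615, -0.013, 1.423, 0.008, 1.103, -0.04], TCP at [0.2, -0.618, 0.304] pointing down, gripper open.
Joint ranges: [-3.12, 3.12], [-0.3, 2.06], [-1.34, 1.32], [0.26, 2.42], [-1.36, 4.5], [0.01, 1.98], [-2.84, 2.84]. Speed limits (rad/s): [2.79, 2.79, 3.14, 3.14, 3.14, 3.14, 3.14].

INTERFACE

Orientations are given as a unit quaternion [x, y, z, w].
In Python, from station import arm, snapshot, camera_info, ticket gives the robot as it stands. Calls block until the motion is done:
- arm.movep(position, orientation): joint-space move of the TCP to a pose.
- arm.line_to(position, velocity=0.15, ori=None): straight line of the TCP; ori=None keeps the orientation; velocity is the mean speed in m/s.
- arm.move_j(angles): joint-space move.
- arm.move_gripper(opening, effort=None): opening from 0.0 (shut) to 1.0 (fully open); effort is the grip in N (None keeps the last); returns when the fingers have stopped.
- arm.pause(seconds).
- arm.ik(position, orientation): joint angles nearest the present ones, or None.
- snapshot(name): name is "scene" or "side" or "wrist"; returns the picture (400x640x3 uint8, blue, green, red); there is no depth.
- camera_info(name): a dict with "fx", "fy", "cx", "cy" (pixels), "R" (3x3) and "t" (3): a world point X has camera coordinates R X + t; the wrist camera has in their place "T_tool_cam" (4x4, takes a point from camera to tool coordinates, whose origin is the TCP and whose axes are the tool frame's). Camera axes: x right, y down, z forward; pixel columns grow to the right and rows downward; lengths in m; the calibration is good to about 2 mm. A picture is of the moment at which its call begins: read the wrist's pose just before it. camera_info takes no time and is no camera call.
A pose or a line that the arm cannot do raises arm.MotionError and nothing moves.
- ticket.finish_job(): hands the job in, once; it reports no verdict.
Readings, each from a call of its own:
- arm.read_time(): time.
- arm.read_joint_positions(): joint angles.
- arm.read_dq(): joint speeds.
- arm.read_effort(): joint torques, N m.
- arm.read_tool_pos(): TCP position.
- arm.read_eef_rot(): TCP orientation.
- arm.read_ft_force(): force on the tool from outside, world axes, zero at the start.
- arm.read_wrist_torque(): the same for the moment, N m.
- arm.read_opening(): opening from 0.0 (shut) to 1.0 (fully open).
Only numpy, scipy, OpenCV 4.12 (cv2) and the standard library are available. Lean on these libraries where they do the work, as an engineer would, in place of code of your own. Each camera call takes 0.05 s, during which the arm holds its last target. There are 200 camera calls.

TASK

I have refilled the four storage canisters, and one lid is not on properly: its lugs stand on the rim, so it rocks when an end of its grip bar is pressed. Press the lids with a fingertip until you find the one that rocks, then push its bar round with the fingertip until the lid drops home like the others. Only press and push: do not grip or lift any lid, and leave the canisters and the things round them where they stand.

Things in the scene. Friction and masses are not known exactly. Their poses are not given: they have to be found in the camera images.
- lid_a: one of four identical round beech lids, this one on canister_a. Origin: centre of the disc's underside, x along the grip bar, z up. Disc 104 mm across, 9 mm thick; grip bar across its middle 84 mm long, 13 mm wide, its top 27 mm above the disc's underside. Mass about 0.16 kg, not fastened
- canister_a: one of four identical round stoneware canisters, full, loose, 104 mm across, 95 mm high, about 1.3 kg. Origin: centre of its underside, z up; its x and y say nothing about its slots. The loose lid, pressed on either end of its bar, tips about 4 degrees (that end 2 to 2.5 mm down, the other 3 mm up) and rights itself when let go; pressed in the middle or above a lug it stays still
- lid_b: one of four identical round beech lids, this one on canister_b. Origin: centre of the disc's underside, x along the grip bar, z up. Under every lid a plug 85 mm across, 10 mm deep, centres it in the mouth; two lugs, 9 mm wide, 3.5 mm high, stand under the edge at +y and -y
- canister_b: one of four identical round stoneware canisters, full, loose, 104 mm across, 95 mm high, about 1.3 kg. Origin: centre of its underside, z up; its x and y say nothing about its slots. The loose lid, turned clockwise seen from above by 20 to 57 degrees, meets the slots, drops 3.5 mm by its own weight and stops turning
- lid_c: one of four identical round beech lids, this one on canister_c. Origin: centre of the disc's underside, x along the grip bar, z up. A seated lid (three of the four are) has its lugs in two slots of the rim, hidden by the disc: the disc lies on the rim, origin 95 mm above the worktop, does not rock and turns only about 6 degrees either way
- canister_c: one of four identical round stoneware canisters, full, loose, 104 mm across, 95 mm high, about 1.3 kg. Origin: centre of its underside, z up; its x and y say nothing about its slots. Less than 2 N sideways at an end of the bar turns the loose lid (nearer the middle it may bind); when its lugs are in the slots the bar stops hard
- lid_d: one of four identical round beech lids, this one on canister_d. Origin: centre of the disc's underside, x along the grip bar, z up. Any of the four may be the loose one: it stands level on its lugs, 3.5 mm too high
- canister_d: one of four identical round stoneware canisters, full, loose, 104 mm across, 95 mm high, about 1.3 kg. Origin: centre of its underside, z up; its x and y say nothing about its slots. The slots are 20 mm wide, the mouth is 88 mm across, opposite each other; the canister slips only if pushed by more than about 4 N
- pepper_mill: wooden pepper mill, 58 mm across, 150 mm high, loose, stands among the canisters; origin at the centre of its underside
- mug: white mug with a leaf pattern and a handle, 92x127x95 mm, loose; origin at the centre of its underside
- spice_jar: small spice jar with an orange cap, 36 mm across, 81 mm high, loose, in front of the canisters; origin at the centre of its underside
Mind the look-alikes: they are no part of the job. Leave any red look-alike of the lid_c alone.

How it is judged:
By the outcome, as a careful person would: the job done as asked, in the order asked, and still so for the second after the job is handed in, with the robot touching nothing.
It also fails if it takes over 72 s, if anything falls off the work surface, if the arm or the gripper's body presses on something with over 40 N, if the wrist force passes 120 N, or if a joint passes its speed limit or range.

## Working session

There is one attempt and no reset: what is moved stays moved. The work goes in short steps, each a Python script; the robot and the scene stay as the last script left them, time stands still between calls to the robot, and variables do not carry over. Pictures are saved under pics/ and viewed, about 8 in all and at most 12, crops included, and the job is handed in when it is done.

```bash
ls; mkdir -p pics
python3 - <<'E'
from station import arm, snapshot, camera_info, ticket
import cv2, numpy as np
for n in ["scene","side","wrist"]:
    print(n,camera_info(n)); cv2.imwrite(f"pics/{n}0.png",snapshot(n))
print(arm.read_time(),arm.read_tool_pos(),arm.read_eef_rot(),arm.read_ft_force())
E
```

```text
pics
scene {'fx': 476.02348123321644, 'fy': 476.02348123321644, 'cx': 321.8640312552828, 'cy': 197.52206051429445, 'R': array([[-0.55125023, -0.83432373, -0.00520531],
       [-0.54092946,  0.36213629, -0.75911305],
       [ 0.63523107, -0.41564554, -0.650938  ]]), 't': array([0.14151895, 0.40002165, 1.03509115])}
side {'fx': 501.0751556285449, 'fy': 501.0751556285449, 'cx': 312.853092046989, 'cy': 193.5128925619908, 'R': array([[ 0.91954067, -0.39295044,  0.00590821],
       [-0.25810436, -0.61518872, -0.74493287],
       [ 0.29635636,  0.68347114, -0.66711327]]), 't': array([-0.51606959,  0.09530155,  1.54371793])}
wrist {'fx': 310.2275049979889, 'fy': 310.2275049979889, 'cx': 318.02653569286997, 'cy': 206.13689536894762, 'T_tool_cam': array([[-4.80719850e-04, -2.78172757e-01,  9.60530940e-01,
        -6.97807324e-02],
       [ 9.99999870e-01, -2.95336202e-04,  4.14942701e-04,
        -2.92264862e-04],
       [ 1.68253805e-04,  9.60531015e-01,  2.78172863e-01,
        -7.00024475e-02],
       [ 0.00000000e+00,  0.00000000e+00,  0.00000000e+00,
         1.00000000e+00]])}
0.15 [ 0.19988405 -0.61803259  0.30300166] [-0.69835183 -0.11086415  0.69859315 -0.10945993] [ 0.79790799 -0.45058685  0.78058626]
```

View pics/scene0.png

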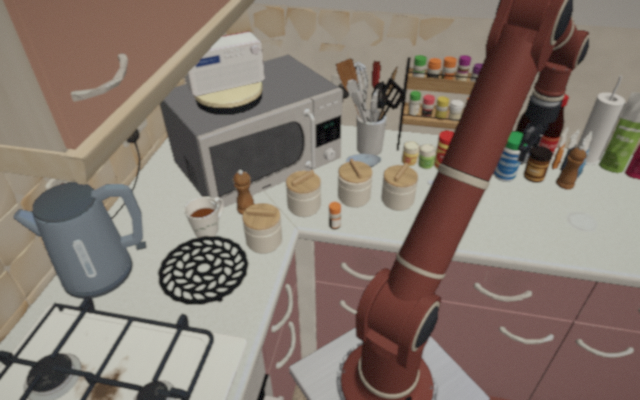

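View pics/side0.png

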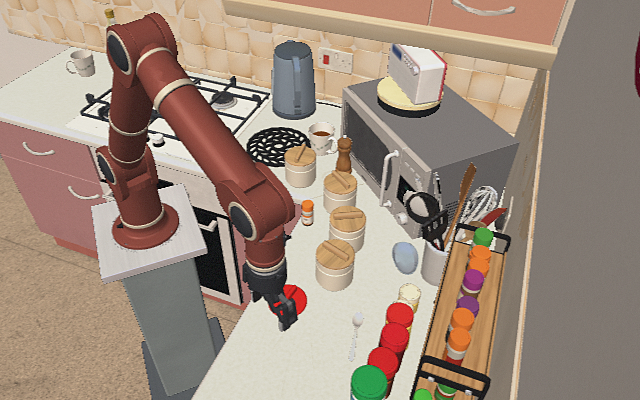

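The scene view shows the canisters at about (262,225), (304,192), (355,183) and (400,186), with the mill at (243,190), the mug at (203,215) and the spice jar at (335,215). In the side view the same lids are at (300,157), (340,185), (348,220) and (335,253), and there is a red look-alike at (290,298). Next I'll crop and mask the beech.

Run:
```python
import cv2, numpy as np
a=cv2.imread("pics/scene0.png")[150:260,180:440]; b=cv2.imread("pics/side0.png")[120:300,270:400]
a=cv2.resize(a,None,fx=3,fy=3,interpolation=cv2.INTER_CUBIC)[:, :]; b=cv2.resize(b,None,fx=3.3,fy=3.3,interpolation=cv2.INTER_CUBIC)
out=np.zeros((600,800,3),np.uint8)
a=cv2.resize(a,(800,338));out[:338]=a
cv2.imwrite("pics/c1.png",a);cv2.imwrite("pics/c2.png",b)
A=cv2.imread("pics/side0.png"); h=cv2.cvtColor(A,cv2.COLOR_BGR2HSV)
for p in [(300,157),(335,260),(335,178),(330,280),(300,178),(280,205)]: print(p,h[p[1],p[0]])
A=cv2.imread("pics/scene0.png"); h=cv2.cvtColor(A,cv2.COLOR_BGR2HSV)
for p in [(262,222),(304,188),(400,182),(304,206),(262,240)]: print(p,h[p[1],p[0]])
```

```text
(300, 157) [ 16 116 161]
(335, 260) [ 17 116 187]
(335, 178) [ 16 123 182]
(330, 280) [ 19  49 210]
(300, 178) [ 17  50 205]
(280, 205) [  4 134 122]
(262, 222) [ 18  94 174]
(304, 188) [ 18  96 170]
(400, 182) [ 18  94 168]
(304, 206) [ 20  35 162]
(262, 240) [ 21  36 163]
```

View pics/c1.png

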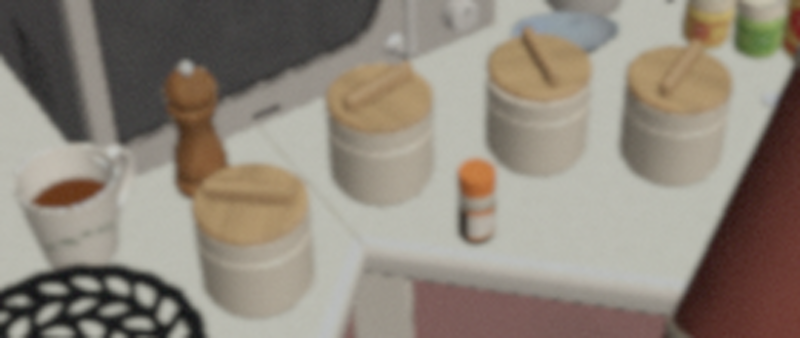

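View pics/c2.png

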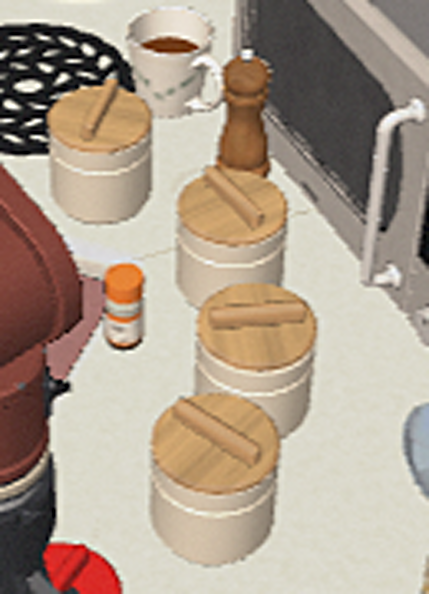

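```bash
cat > h.py <<'E'
import numpy as np, cv2
from station import arm, snapshot, camera_info, ticket
from scipy.spatial.transform import Rotation as Rot
def ray(n,uv,z,ci=None):
    c=camera_info(n); d=np.array([(uv[0]-c['cx'])/c['fx'],(uv[1]-c['cy'])/c['fy'],1.])
    R,t=c['R'],c['t']; o=-R.T@t; d=R.T@d
    return (o+d*(z-o[2])/d[2])[:2]
def wray(pos,q,uv,z):
    c=camera_info('wrist'); T=c['T_tool_cam']; R=Rot.from_quat(q).as_matrix()
    d=R@T[:3,:3]@np.array([(uv[0]-c['cx'])/c['fx'],(uv[1]-c['cy'])/c['fy'],1.]); o=np.array(pos)+R@T[:3,3]
    return (o+d*(z-o[2])/d[2])[:2]
def quat(th):  # tool x down, tool y (jaw dir) at world angle th
    x=np.array([0,0,-1.]); y=np.array([np.cos(th),np.sin(th),0]); return Rot.from_matrix(np.c_[x,y,np.cross(x,y)]).as_quat()
def lidmask(im):
    h=cv2.cvtColor(im,cv2.COLOR_BGR2HSV); return cv2.inRange(h,(11,72,110),(24,165,235))
E
python3 - <<'E'
from h import *
for n in ["scene","side"]:
    m=lidmask(cv2.imread(f"pics/{n}0.png"))
    cs,_=cv2.findContours(m,cv2.RETR_EXTERNAL,cv2.CHAIN_APPROX_NONE)
    for c in cs:
        a=cv2.contourArea(c); M=cv2.moments(c)
        if 250<a<2500:
            u=(M['m10']/M['m00'],M['m01']/M['m00']); print(n,a,np.round(u,1),np.round(ray(n,u,.104),3))
for p in [(243,213),(205,236),(335,228)]: print(p,ray("scene",p,0).round(3))
print('microwave bottom edge', [ray("scene",p,0).round(3) for p in [(192,192),(262,200),(340,152)]])
print('R now',Rot.from_quat(arm.read_eef_rot()).as_matrix().round(2))
for xy in [(.2,-.6),(.45,-.4),(.5,-.2),(.5,0),(.55,.2)]:
  for th in np.arange(-3,3.2,.5):
    try: q=arm.ik([*xy,.25],quat(th)); print(xy,round(th,1),None if q is None else np.round(q,2)) if th in(-1,0,) or q is None else 0
    except Exception as e: print(e)
E
```

```text
scene 874.0 [257.9 213.6] [0.531 0.027]
scene 553.5 [302.8 181.6] [ 0.581 -0.148]
scene 505.5 [354.7 171.7] [ 0.535 -0.303]
scene 665.0 [402.1 172.3] [ 0.453 -0.419]
scene 507.5 [427.8 119.8] [ 0.632 -0.69 ]
scene 809.5 [440.6  84.4] [ 0.797 -0.912]
scene 327.5 [346.1  70.9] [ 1.098 -0.675]
scene 275.5 [442.2  62.6] [ 0.935 -1.055]
side 529.5 [452.7 376. ] [ 0.532 -0.826]
side 624.0 [222.5 315.8] [ 0.121 -0.488]
side 2479.0 [485.7 318.4] [ 0.687 -0.735]
side 909.0 [335.  254.1] [ 0.446 -0.418]
side 2066.5 [447.3 297.9] [ 0.638 -0.651]
side 728.5 [347.4 218.7] [ 0.534 -0.311]
side 772.0 [340.8 177.4] [ 0.595 -0.14 ]
side 489.0 [299.9 155.8] [0.519 0.011]
side 986.0 [329.4  76.5] [0.827 0.452]
side 323.0 [95.5 36.3] [-0.008  1.202]
side 286.5 [121.   14.6] [0.132 1.413]
side 497.5 [62.6 28. ] [-0.141  1.355]
(243, 213) [0.665 0.018]
(205, 236) [0.637 0.154]
(335, 228) [ 0.455 -0.177]
microwave bottom edge [array([0.846, 0.11 ]), array([ 0.686, -0.058]), array([ 0.763, -0.412])]
R now [[-0.    0.31 -0.95]
 [ 0.   -0.95 -0.31]
 [-1.   -0.    0.  ]]
(0.2, -0.6) -1.0 [ 1.26  0.64 -0.08  1.54  0.06  0.96  0.16]
(0.2, -0.6) 0.0 [ 1.41  0.66 -0.34  1.54  0.24  0.99  1.  ]
(0.45, -0.4) -1.0 [ 0.74  0.59 -0.09  1.64  0.06  0.91 -0.36]
(0.45, -0.4) 0.0 [ 0.89  0.61 -0.32  1.63  0.23  0.94  0.48]
(0.5, -0.2) -1.0 [ 0.44  0.51 -0.15  1.81  0.1   0.83 -0.76]
(0.5, -0.2) 0.0 [ 0.6   0.53 -0.39  1.81  0.26  0.85  0.09]
(0.5, 0) -1.0 [ 0.13  0.46 -0.24  1.91  0.15  0.78 -1.2 ]
(0.5, 0) 0.0 [ 0.27  0.49 -0.45  1.91  0.29  0.81 -0.34]
(0.55, 0.2) -1.0 [-0.13  0.6  -0.42  1.68  0.29  0.92 -1.66]
(0.55, 0.2) 0.0 [ 0.06  0.67 -0.75  1.67  0.53  1.01 -0.87]
```

Run:
```python
from h import *
import json
L={'D':(.449,-.418),'C':(.535,-.308),'B':(.588,-.144),'A':(.525,.02)}
arm.move_gripper(0.0); print(arm.read_time())
out={};ims=[]
for k,(x,y) in L.items():
    th=np.arctan2(y,x)-np.pi/2; q=quat(th); z=Rot.from_quat(q).as_matrix()[:,2]
    arm.movep([x+.055*z[0],y+.055*z[1],.285],q); p=arm.read_tool_pos();qq=arm.read_eef_rot(); im=snapshot('wrist'); cv2.imwrite(f'pics/w{k}.png',im)
    out[k]=(list(map(float,p)),list(map(float,qq))); print(k,arm.read_time(),p.round(3),arm.read_ft_force().round(2)); ims.append(cv2.resize(im,(400,250)))
json.dump(out,open('w.json','w'))
cv2.imwrite('pics/mos.png',np.vstack([np.hstack(ims[:2]),np.hstack(ims[2:])]))
```

```text
0.9167
D 2.25 [ 0.408 -0.382  0.285] [-0.09  0.36 -0.85]
C 2.875 [ 0.487 -0.281  0.285] [-0.29 -0.35 -0.55]
B 3.6 [ 0.534 -0.132  0.285] [-1.48 -0.5   0.01]
A 4.3417 [0.47  0.016 0.285] [-0.16 -0.82  1.05]
```

View pics/mos.png

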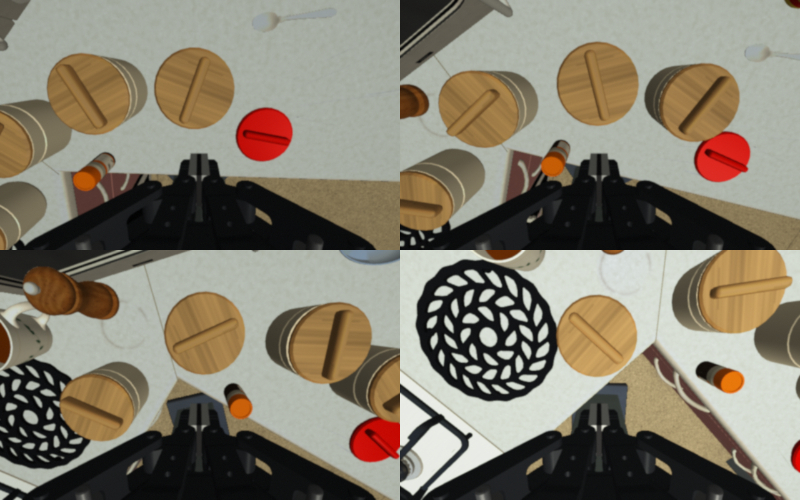

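Run:
```python
from h import *
import json
W=json.load(open('w.json')); ims=[]
C={'D':(310,140),'C':(317,133),'B':(326,133),'A':(315,137)}
for k,(u,v) in C.items():
    im=cv2.imread(f'pics/w{k}.png'); m=cv2.morphologyEx(lidmask(im),cv2.MORPH_OPEN,np.ones((5,5)))
    n,lab,st,_=cv2.connectedComponentsWithStats(m); l=lab==lab[v,u+25]
    c=max(cv2.findContours(l.astype(np.uint8),0,1)[0],key=cv2.contourArea); hc=cv2.convexHull(c)
    (cu,cv_),ax,_=cv2.fitEllipse(hc); ctr=wray(*W[k],(cu,cv_),.104)
    lab3=cv2.cvtColor(cv2.GaussianBlur(im,(0,0),1),cv2.COLOR_BGR2LAB).astype(int)
    r=int(75); x0,y0=int(cu)-r,int(cv_)-r; crop=im[y0:y0+2*r,x0:x0+2*r]
    print(k,(round(cu,1),round(cv_,1)),np.round(ax,1),ctr.round(4),'crop origin',x0,y0)
    ims.append(cv2.resize(crop,(300,300),interpolation=cv2.INTER_CUBIC))
cv2.imwrite('pics/mos2.png',np.vstack([np.hstack(ims[:2]),np.hstack(ims[2:])]))
```

```text
D (310.7, 140.8) [126.9 130.5] [ 0.4496 -0.4124] crop origin 235 65
C (316.0, 133.6) [130.2 134. ] [ 0.5375 -0.3076] crop origin 240 58
B (326.9, 132.6) [128.6 132.2] [ 0.5885 -0.1532] crop origin 251 57
A (314.5, 136.9) [128.2 130.7] [0.5248 0.0209] crop origin 239 61
```

View pics/mos2.png

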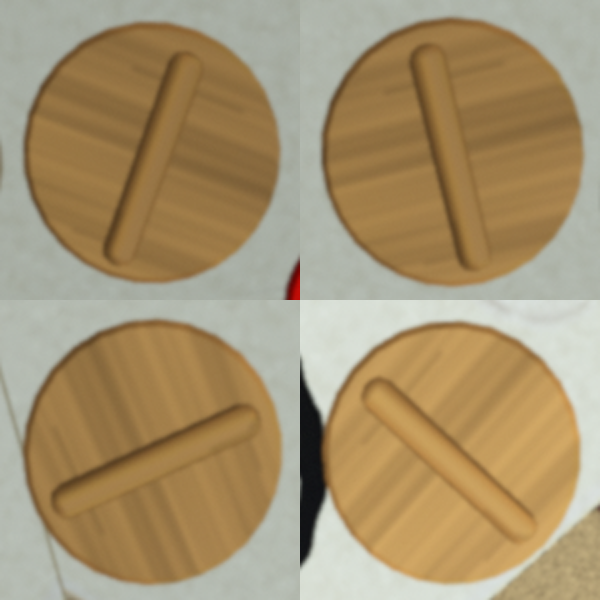

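```bash
cat >> h.py <<'E'
import json
W=json.load(open('w.json'))
O={'D':(235,65),'C':(240,58),'B':(251,57),'A':(239,61)}
E_={'D':[(186,60),(119,255)],'C':[(128,52),(173,262)],'B':[(250,112),(62,202)],'A':[(70,88),(227,232)]}
BAR={}
for k in O:
    a,b=[wray(*W[k],(O[k][0]+e[0]/2,O[k][1]+e[1]/2),.1235) for e in E_[k]]
    BAR[k]=(a,b)
def force(n=8):
    F=[]
    for _ in range(n): F.append(arm.read_ft_force())
    return np.mean(F,0)
def press(xy,q,ztop=.2035,lim=2.5,zmin=.192,pic=None):
    p=arm.read_tool_pos()
    if p[2]<.21: arm.line_to([p[0],p[1],.215],.2)
    arm.movep([xy[0],xy[1],.215],q); arm.line_to([xy[0],xy[1],ztop],.1); arm.pause(.15)
    F0=force(); z=ztop; log=[]
    if pic: cv2.imwrite(f'pics/{pic}_0.png',snapshot('wrist'))
    while z>zmin:
        z-=.0005; arm.line_to([xy[0],xy[1],z],.02); arm.pause(.03); f=force(4)-F0; zz=arm.read_tool_pos()[2]; log.append((round((zz-.073)*1000,1),round(f[2],1)))
        if f[2]>lim: break
    if pic: cv2.imwrite(f'pics/{pic}_1.png',snapshot('wrist'))
    arm.line_to([xy[0],xy[1],.215],.2)
    return log
E
python3 - <<'E'
from h import *
for k,(a,b) in BAR.items(): print(k,a.round(4),b.round(4),'mid',((a+b)/2).round(4),'len',np.linalg.norm(a-b).round(4))
k='D'; a,b=BAR[k]; m=(a+b)/2; q=W[k][1]
r=[force(1).round(2) for _ in range(3)];print(arm.read_time(),r)
e=a+ (m-a)/np.linalg.norm(m-a)*.002
print(press(e,q,pic='pD')); print(arm.read_time())
print(press(m,q)); print(arm.read_time())
E
```

```text
D [ 0.4651 -0.4444] [ 0.4306 -0.3779] mid [ 0.4478 -0.4111] len 0.0749
C [ 0.5717 -0.3179] [ 0.4986 -0.2946] mid [ 0.5352 -0.3062] len 0.0767
B [ 0.5944 -0.1901] [ 0.5796 -0.1162] mid [ 0.587  -0.1531] len 0.0753
A [0.5471 0.0502] [ 0.4974 -0.0089] mid [0.5223 0.0206] len 0.0773
4.3417 [array([-0.16, -0.82,  1.05]), array([-0.16, -0.82,  1.05]), array([-0.16, -0.82,  1.05])]
[(np.float64(130.1), np.float64(0.5)), (np.float64(129.4), np.float64(0.6)), (np.float64(128.9), np.float64(0.7)), (np.float64(128.5), np.float64(-0.0)), (np.float64(128.0), np.float64(-0.1)), (np.float64(127.5), np.float64(0.6)), (np.float64(127.0), np.float64(0.4)), (np.float64(126.5), np.float64(0.7)), (np.float64(126.0), np.float64(0.2)), (np.float64(125.5), np.float64(0.2)), (np.float64(125.0), np.float64(0.3)), (np.float64(124.5), np.float64(0.3)), (np.float64(124.0), np.float64(0.8)), (np.float64(123.5), np.float64(0.8)), (np.float64(123.0), np.float64(0.0)), (np.float64(122.5), np.float64(0.1)), (np.float64(122.0), np.float64(0.3)), (np.float64(121.8), np.float64(2.6))]
11.9083
[(np.float64(130.1), np.float64(0.7)), (np.float64(129.5), np.float64(-0.5)), (np.float64(129.0), np.float64(-0.9)), (np.float64(128.5), np.float64(-0.4)), (np.float64(128.0), np.float64(0.5)), (np.float64(127.5), np.float64(1.1)), (np.float64(127.0), np.float64(-0.8)), (np.float64(126.5), np.float64(-0.4)), (np.float64(126.0), np.float64(-0.1)), (np.float64(125.5), np.float64(-0.8)), (np.float64(125.0), np.float64(0.1)), (np.float64(124.5), np.float64(-0.5)), (np.float64(124.0), np.float64(0.2)), (np.float64(123.5), np.float64(-1.2)), (np.float64(123.0), np.float64(-0.4)), (np.float64(122.5), np.float64(-0.1)), (np.float64(121.9), np.float64(0.2)), (np.float64(121.8), np.float64(2.7))]
17.9417
```

D is seated: it was firm at 122 mm both at the bar end and in the middle. Next I'll press the ends of the others, and the middle only if an end isn't firm at 122.

```bash
sed -i 's/ztop=.2035/ztop=.2005/; s/arm.pause(.03)/arm.pause(.01)/; s/z-=.0005/z-=.0007/; s/,.02); arm.pause/,.03); arm.pause/' h.py
python3 - <<'E'
from h import *
for k in 'CBA':
    a,b=BAR[k]; m=(a+b)/2; q=W[k][1]
    e=min((a,b),key=lambda p:p[0]); e=e+(m-e)/np.linalg.norm(m-e)*.002
    p=arm.read_tool_pos(); l=press(e,q,pic='p'+k)
    print(k,[tuple(map(float,t)) for t in l],arm.read_time())
    if l[-1][0]>122.4:
        l=press(m,q); print('mid',[tuple(map(float,t)) for t in l],arm.read_time())
        if l[-1][0]>124: break
E
```

```text
C [(126.9, -0.1), (126.0, -0.4), (125.3, -1.5), (124.7, 0.7), (124.0, 1.1), (123.3, 2.3), (123.1, 5.5)] 21.1167
mid [(126.9, -0.1), (126.1, 0.6), (125.4, 0.4), (125.2, 3.3)] 23.1167
```

C is the loose lid: its end gave way from about 125.3 to 123.1 mm, and the middle was firm at 125.2. Now I'll push it clockwise on the near end of the bar, with the finger aligned to the bar.

```bash
cat > push.py <<'E'
from h import *
def favg(n=5):
    F=[]
    for _ in range(n): F.append(arm.read_ft_force()); arm.pause(.01)
    return np.mean(F,0)
a,b=BAR['C']; c=np.array([.5365,-.307]); d0=b-a; phi0=np.arctan2(d0[1],d0[0]); r=.037; zt=.113+.073
def pose(phi,d,z=zt):
    u=np.array([np.cos(phi),np.sin(phi)]); t=np.array([u[1],-u[0]])  # clockwise tangent
    p=c+r*u-d*t; return [*p,z],quat((phi-np.pi/2)-np.pi if phi>np.pi/2*0 else 0),t
E
python3 - <<'E'
from push import *
print(np.degrees(phi0))
# pick of half turn: keep near present orientation
def P(phi,d,z=zt):
    p,_,t=pose(phi,d,z); return p,quat(phi-np.pi-np.pi/2),t
p,q,t=P(phi0,.030,.215); arm.movep(p,q); p,q,t=P(phi0,.030); arm.line_to(p,.15); arm.pause(.15); F0=favg(12)
d=.030; lim=1.8; log=[]
while d>.004:
    d-=.001; p,q,t=P(phi0,d); arm.line_to(p,.03); f=-(favg(3)-F0)[:2]@t
    log.append((round(d*1e3),round(float(f),1)))
    if f>1.0 and -(favg(8)-F0)[:2]@t>.8: break
    if d<=.013: break
print(log,arm.read_time()); 
phi=phi0; log=[]
while np.degrees(phi0-phi)<68:
    phi-=np.radians(1.5); p,q,t=P(phi,d); arm.line_to(p,.04,q); f=-(favg(3)-F0)[:2]@t
    log.append((round(np.degrees(phi0-phi),1),round(float(f),1)))
    if f>lim and -(favg(6)-F0)[:2]@t>lim: break
    if arm.read_time()>50: break
dz=(favg(4)-F0)[2]
cv2.imwrite('pics/push1.png',snapshot('wrist'))
print([tuple(map(float,x)) for x in log],dz,arm.read_time())
p,q,t=P(phi,d+.008); arm.line_to(p,.08); p[2]=.215; arm.line_to(p,.2); print(arm.read_time(),d)
cv2.imwrite('pics/push2.png',snapshot('wrist'))
E
```

```text
162.33547474498323
[(29, 0.1), (28, -0.1), (27, -0.4), (26, 0.0), (25, -0.0), (24, -0.1), (23, 0.1), (22, -0.0), (21, 0.1), (20, 0.2), (19, 0.0), (18, -0.2), (17, 0.5), (16, 0.6), (15, 2.1)] 28.2333
[(1.5, 2.7)] 1.4536784995954077 28.6417
29.1833 0.014999999999999986
```

View pics/push1.png

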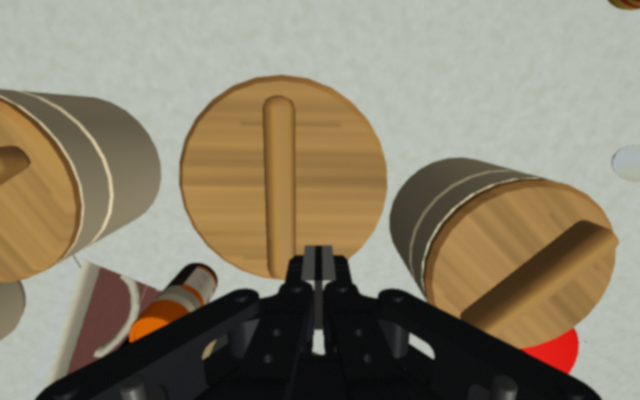

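The finger lies flat against the right-hand side of the bar's near end, at about (305,260), and the lid hardly turned before my 1.8 N limit stopped it. I'll push farther out on the bar with a limit of 3.3 N, still below the 4 N slip.

```bash
cat > go.py <<'E'
from push import *
import push
push.r=.043
def P(phi,d,z=zt):
    p,_,t=pose(phi,d,z); return p,quat(phi-np.pi-np.pi/2),t
def run(off=0,d=.016,lim=3.3,tmax=50):
    ph=phi0-np.radians(off)
    p,q,t=P(ph,d+.006,.215); arm.movep(p,q); p[2]=zt; arm.line_to(p,.15); arm.pause(.15); F0=favg(12)
    p,q,t=P(ph,d); arm.line_to(p,.05); phi=ph; log=[]
    while np.degrees(phi0-phi)<70:
        phi-=np.radians(1.5); p,q,t=P(phi,d); arm.line_to(p,.04,q); F=favg(2)-F0; f=-F[:2]@t
        log.append((round(float(np.degrees(phi0-phi)),1),round(float(f),1),round(float(F[2]),1)))
        if f>lim-.3:
            f=-(favg(6)-F0)[:2]@t
            if f>lim: break
        if arm.read_time()>tmax: break
    print(log,f,arm.read_time()); cv2.imwrite('pics/push3.png',snapshot('wrist'))
    p,q,t=P(phi,d+.008); arm.line_to(p,.08); p[2]=.215; arm.line_to(p,.2); print(arm.read_time())
E
python3 -c "
from go import *
run()"
```

```text
[(1.5, 0.1, -0.1), (3.0, 0.5, -0.1), (4.5, 1.1, -0.6), (6.0, 1.2, -0.1), (7.5, 1.5, -0.2), (9.0, 0.9, 0.7), (10.5, 1.3, 0.1), (12.0, 1.4, 0.2), (13.5, 1.2, 0.3), (15.0, 1.3, 0.1), (16.5, 0.7, 0.1), (18.0, 1.0, 0.3), (19.5, 1.2, 0.3), (21.0, 0.8, 0.5), (22.5, 1.5, 0.2), (24.0, 0.7, -0.1), (25.5, 0.7, 0.5), (27.0, 0.6, 0.7), (28.5, 0.7, 0.4), (30.0, 0.7, -0.0), (31.5, 0.9, -0.5), (33.0, 0.3, -0.1), (34.5, 0.4, -0.3), (36.0, 0.2, -0.2), (37.5, 0.8, 0.1), (39.0, 0.8, -0.6), (40.5, 0.9, -0.3), (42.0, 0.1, 0.4), (43.5, 0.1, 0.2), (45.0, 0.7, -0.1), (46.5, 0.5, 0.1), (48.0, 0.7, -0.5), (49.5, 0.9, -0.3), (51.0, 0.6, -0.1), (52.5, 0.7, 0.3), (54.0, 2.5, 0.1), (55.5, 3.4, 0.8)] 3.8085882915227485 40.2583
40.85
```

View pics/push3.png

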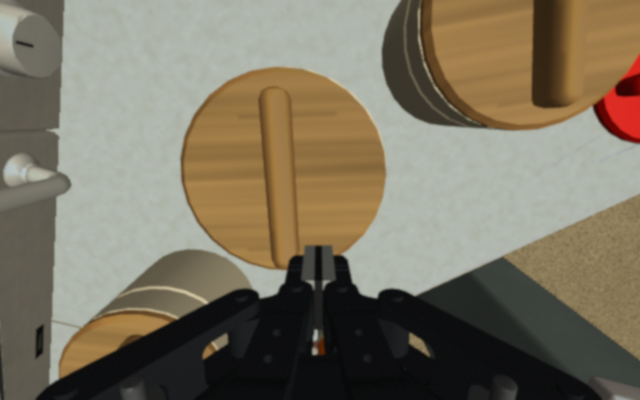

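The bar turned freely at about 1 N for some 53°, then stopped hard, rising from 0.7 to 3.8 N. To check that it is seated, I'll press the middle and both ends, expecting 122 mm at each.

Run:
```python
from go import *
q=arm.read_eef_rot(); ph=phi0-np.radians(54); u=np.array([np.cos(ph),np.sin(ph)])
for s in (.034,-.034,0):
    l=press(c+s*u,q); print(s,[tuple(map(float,t)) for t in l][-3:],arm.read_time())
p=arm.read_tool_pos(); arm.line_to([p[0],p[1],.30],.25); arm.move_j([1.232,0.615,-0.013,1.423,0.008,1.103,-0.04]); print(arm.read_time())
m={}
for n in ["scene","side"]:
    im=snapshot(n); cv2.imwrite(f"pics/{n}9.png",im)
    mm=lidmask(im)
    for c_ in cv2.findContours(mm,0,1)[0]:
        M=cv2.moments(c_)
        if 450<cv2.contourArea(c_)<1000:
            uu=(M['m10']/M['m00'],M['m01']/M['m00']); print(n,np.round(ray(n,uu,.104),3))
b=cv2.resize(cv2.imread("pics/side9.png")[110:310,240:400],None,fx=2.5,fy=2.5);a=cv2.resize(cv2.imread("pics/side0.png")[110:310,240:400],None,fx=2.5,fy=2.5)
cv2.imwrite('pics/cmp.png',np.hstack([a,b]))
```

```text
0.034 [(122.5, -1.2), (121.9, -1.3), (121.8, 2.8)] 44.1167
-0.034 [(122.5, 0.0), (121.9, -1.3), (121.8, 5.4)] 47.5083
0 [(122.5, 0.6), (121.9, 0.5), (121.8, 5.1)] 50.7917
53.0583
scene [0.531 0.027]
scene [ 0.581 -0.148]
scene [ 0.531 -0.299]
scene [ 0.453 -0.419]
scene [ 0.641 -0.716]
scene [ 0.797 -0.912]
side [ 0.532 -0.826]
side [ 0.121 -0.488]
side [ 0.446 -0.418]
side [ 0.534 -0.313]
side [0.519 0.011]
side [ 0.603 -0.125]
side [0.827 0.454]
side [-0.142  1.351]
```

View pics/cmp.png

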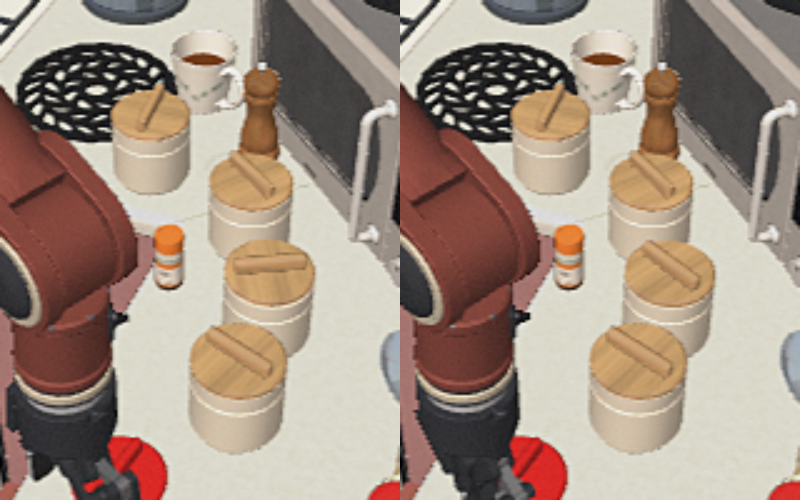

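The before and after crops show only the bar of lid C turned, and nothing else has moved. All three presses on C were firm at 122 mm, so I'm handing in.

```bash
python3 -c "
from station import arm,ticket
print(ticket.finish_job(),arm.read_time())"
```

```text
the job is handed in; nothing more can be done
the job is handed in; nothing more can be done
```

The loose lid was the third from the left in the scene view, at about (0.536, −0.307), which I called C. It is now seated like the others, and the job was handed in with about 53 s on the clock.

- **Finding it:** The bar of lid D (at about 0.45, −0.41) was firm at 122 mm at one end and in the middle, so that lid was seated. On C the bar end gave way from about 125 to 123 mm, while the middle was firm at 125.2 mm. I stopped there, so the two lids farther left were never pressed.
- **Turning it:** My first push stopped almost at once because I had set the force limit too low (1.8 N). The second, farther out on the bar, turned the lid about 53° clockwise at roughly 1 N until it stopped hard at 3.8 N, just under the 4 N at which a canister slips.
- **Last checks:** Both ends and the middle of C's bar were then firm at 121.8 mm, so it no longer rocks. In the side view before and after, only C's bar has changed and nothing else has visibly moved. The mask positions agree to within a few mm, except the second lid from the left. It shifted 17 mm in the side view but not at all in the scene view, and the crops show it unmoved, so I took that as a mask error.

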